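# Find the switch key left latched and release it

## Robot

A 6-joint arm with a two-finger parallel gripper is mounted at the origin on the work surface. World frame = base frame: x ahead of the robot, y to its left, z up, the work surface at z = 0. Lengths are in m, angles in degrees, forces in N, time in s.
With the tool pointing down it reaches from about 0.3 to 0.875 m from the base axis. Payload 6.4 kg.
Tool frame: the origin (TCP) lies midway between the tips of the shut fingers; the grasp point (between the pads) lies 19 mm behind it; z points along the fingers, y is the line along which they close (so a half turn about z gives the same grasp; the last joint's range is limited). The gripper opens to 85 mm and grips with 20 to 120 N. Pads are 22 mm wide; open, the fingers measure 114 mm over their backs; the gripper's body (76 mm by 85 mm) begins 54 mm behind the grasp point. The pads swing forward as they close: fully open they stand 13 mm farther back than shut.
Start: joints at [58.768, 10.359, 92.074, -0, 77.567, -11.82], TCP at [0.191, 0.542, 0.231] pointing down, gripper open.
Joint ranges: [-171.53, 171.53], [-51.25, 118.39], [17.06, 147.69], [-65.23, 245.23], [0, 150.52], [-178.68, 178.68]. Speed limits (degrees/s): [147.25, 147.25, 172.46, 180, 180, 180].

## Interface

Orientations are given as a 3x3 rotation matrix whose columns are the frame's x, y, z axes.
In Python, from workcell import state, snapshot, finish_job, find_in, regions_of, pinpoint gives the robot as it stands.
- The arm moves only by the shell command python3 -m pendant 'ROWS' [OPENING]. ROWS is JSON, one flat list of numbers, 4 for each row, row after row: the shift along the tool's x, y, z in m, then the turn about the tool's z in rad. A call has exactly 8 rows; each row shifts and turns the commanded pose from where the row before left it, along the tool's axes as they then stand; what a row does not reach is not made up. A row lasts 1/10 s, in which the tool goes at most 50 mm and 8.59 degrees, less where a joint would pass 70% of its speed; a pose out of reach is approached as far as the arm can. A call with a gripper value outside its range is refused whole. OPENING is the closure, from 0 (fully open) to 1 (shut), set as the call begins (- or left out, the last holds). The fingers move at their own pace and stop on an object; the grip force is fixed at half the most. Time passes only in rows, so rows that do not move let the fingers close, or fill a call up. It gives the time, the measured TCP pose, the force, the opening and the grip force at its end, in the units of the state.
- state(): the state, without advancing time (a new reading comes with each control period).
- snapshot(name): name is "side" or "top" or "wrist"; returns a dict with "pixels" (420x560x3 uint8, red, green, blue), "fx", "fy", "cx", "cy" (pixels), "R" (3x3) and "t" (3): a world point X has camera coordinates R X + t. Camera axes: x right, y down, z forward; pixel columns grow to the right and rows downward; lengths in m; the calibration is good to about 2 mm. A picture is of the moment at which its call begins. There is no depth.
- finish_job(): hands the job in; it is judged then, once.
Trained networks look in a picture, given as the dict that the camera call returned (one of the last four; its "shot" number tells which), for a name from the list of things; names that differ only in an ending like _2 or _b are one class to them, and where a whole thing is asked for, a point or a joint stands for the part that bears it (a point fixed in the world has none). Each returns a list of dicts, best first, with "conf" (0 to 1); they miss things now and then, are a little off and sometimes report something else, mostly with a low value. They report only what shows in the picture. A call takes as long as a camera call.
- find_in(query, picture): "extent" ([centre column, centre row, width, height] in pixels, round what is visible of it).
- regions_of(query, picture): "pixels" (420x560 bool, what is visible of it) and "extent" ([centre column, centre row, width, height] in pixels, round what is visible of it).
- pinpoint(query, picture): "pixel" ([column, row] in pixels: a listed point, or the origin of a listed thing).
The state is a dict: "time": time; "joint_positions": joint angles; "dq": joint speeds; "joint_efforts": joint torques, N m; "position": TCP position; "tcp_rot": TCP orientation; "wrist_force": force on the tool from outside, world axes, zero at the start; "torque": the same for the moment, N m; "width": finger opening in m; "grasp_force": force on a finger pad.
Only numpy, scipy, OpenCV 4.12 (cv2) and the standard library are available. Lean on these libraries where they do the work, as an engineer would, in place of code of your own. Each camera call takes 0.05 s, during which the arm holds its last target. There are 200 camera calls.

## Task

One of the four keys on the bench switch box has been left latched down. With the gripper's fingertips, tap each key lightly in turn, beginning at the lamp end, to find it; when all four have been tapped, press the latched key gently down until it unlatches and let it come up level with the others. Do not push the free keys more than 5 mm down, and leave the loose things around undisturbed, neither shifted nor picked up.

Things in the scene. Friction and masses are not known exactly. Their poses are not given: they have to be found in the camera images.
- panel: grey switch box fixed to the bench, 170 (its x) x 340 (y) x 60 mm high; origin at the centre of its underside, z up. On its flat top, in one row along y at x = -30 mm: a clear round lamp (34 mm across, 19 high) at y = +135 mm, then four keys at y = +70, +10, -50, -110 mm. The deck behind them (x > 0) is bare but for the finial. Its front (-x) faces the robot within 20 degrees.
- key_1: key 1, nearest the lamp: off-white plastic cap 34 x 34 mm; origin at the centre of its top face, moving with it. All four keys are alike and move straight down with an 8 mm stroke. A free key's top stands 16 mm above the deck (76 mm above the bench); it gives way from 1 N on and stiffens by 0.7 N per mm (6.6 N at the bottom).
- key_2: key 2, second from the lamp: off-white plastic cap 34 x 34 mm; origin at the centre of its top face, moving with it. One key, any of the four, is latched: its top stands 4 mm lower, 12 mm above the deck. It does not give until pushed with 3.8 N; pushed 2.5 mm further (5.6 N) it unlatches and, let go, rises level with the others.
- key_3: key 3, third from the lamp: off-white plastic cap 34 x 34 mm; origin at the centre of its top face, moving with it. A free key springs back when let go; it must not be pushed down more than 5 mm (4.5 N). A tap of about 2 N lowers a free key about 1.5 mm and the latched one not at all.
- key_4: key 4, farthest from the lamp: off-white plastic cap 34 x 34 mm; origin at the centre of its top face, moving with it. A released key does not latch again.
- finial: a small turned brass finial, 32 mm across, 34 mm tall, standing loose on the box's deck behind the keys; a bystander, not to be touched
- driver: a screwdriver lying loose in front of the box; a bystander, not to be touched
- ball_bowl: a shallow yellow bowl of steel balls, 76 mm across, 34 mm high, beside the box; a bystander, not to be touched
- jar: a closed amber jar, 52 mm across, 55 mm tall, beside the box; a bystander, not to be touched
- bar: a loose aluminium bar, 28 x 120 x 22 mm, behind the box; a bystander, not to be touched
- puck: a dark wooden disc, 60 mm across, 30 mm high, behind the box; a bystander, not to be touched
- brush: a brush lying loose to the side of the box; a bystander, not to be touched

How it is judged (in metres and radians):
On the way, in this order (a step that is already met when the one before it is completed fails the run):
1. key 1 (nearest the lamp) is tapped with the fingers (contact force between the fingers and key_1 above 0.4 N and not (z of each of key_1, key_2, key_3, key_4 in the frame of panel above 0.0745 m)), for 0.03 s.
2. key 2 (second from the lamp) is tapped with the fingers (contact force between the fingers and key_2 above 0.4 N and not (z of each of key_1, key_2, key_3, key_4 in the frame of panel above 0.0745 m)), for 0.03 s.
3. key 3 (third from the lamp) is tapped with the fingers (contact force between the fingers and key_3 above 0.4 N and not (z of each of key_1, key_2, key_3, key_4 in the frame of panel above 0.0745 m)), for 0.03 s.
4. key 4 (farthest from the lamp) is tapped with the fingers (contact force between the fingers and key_4 above 0.4 N and not (z of each of key_1, key_2, key_3, key_4 in the frame of panel above 0.0745 m)), for 0.03 s.
5. the latched key is pressed, let go and has come up: all four keys stand level (z of each of key_1, key_2, key_3, key_4 in the frame of panel above 0.0745 m), for 0.1 s.
At the end, for the whole second after the job is handed in: All four key tops stand level at full height (each within 1.5 mm of 76 mm above the box's underside), and the loose things are within 12 mm of where they began (all of step 5 and distance of each of finial, driver, ball_bowl, jar, bar, puck, brush from where it was at the start of the episode below 0.012 m); the robot touches nothing.
It fails at once if a free key is pushed down more than 5 mm (distance of any of key_1, key_2, key_3, key_4 from where it was at the start of the episode above 0.0055 m).
It fails at once if a loose thing on or about the box is shifted, lifted or carried (more than 12 mm) (not (distance of finial from where it was at the start of the episode below 0.012 m) or not (distance of driver from where it was at the start of the episode below 0.012 m) or not (distance of ball_bowl from where it was at the start of the episode below 0.012 m) or not (distance of jar from where it was at the start of the episode below 0.012 m) or not (distance of bar from where it was at the start of the episode below 0.012 m) or not (distance of puck from where it was at the start of the episode below 0.012 m) or not (distance of brush from where it was at the start of the episode below 0.012 m)).
It fails at once if a key is struck or pushed with more than 35 N (contact force between the fingers and key_1 above 35 N or contact force between the fingers and key_2 above 35 N or contact force between the fingers and key_3 above 35 N or contact force between the fingers and key_4 above 35 N).
It also fails if it takes over 53 s, if anything falls off the work surface, if the arm or the gripper's body presses on something with over 40 N, if the wrist force passes 120 N, or if a joint passes its speed limit or range.

## Working session

There is one attempt and no reset: what is moved stays moved. The work goes in short steps, Python scripts to look and compute and a shell command to move; the robot and the scene stay as the last step left them, time stands still between calls to the robot, and variables do not carry over. Pictures are saved under pics/ and viewed, at most 10 in all, crops included, and the job is handed in when it is done.

```bash
mkdir -p pics
python3 - <<'E'
from workcell import *
import cv2,numpy as np
s=state();print(s['time'],s['position'],np.round(s['tcp_rot'],3).tolist(),s['width'],s['wrist_force'])
for n in['top','side']:
    p=snapshot(n);cv2.imwrite(f'pics/{n}0.png',p['pixels'][:,:,::-1])
    print(n,p['fx'],p['cx'],p['cy'],np.round(p['R'],3).tolist(),np.round(p['t'],3))
    for q in['panel','key_1','finial','jar','ball_bowl','driver','brush','bar','puck']:
        print(q,[(np.round(d['pixel'],1).tolist(),round(d['conf'],2)) for d in pinpoint(q,p)][:5])
E
```

```text
0.0 [0.19077068 0.54184779 0.23036948] [[-0.943, 0.332, -0.001], [0.332, 0.943, -0.001], [0.0, -0.002, -1.0]] 0.08511738006554523 [ 0.05704911  0.01172201 -0.43252015]
top 526.043209415136 276.1188889636968 205.90857256183767 [[-0.023, -1.0, -0.012], [-0.981, 0.025, -0.19], [0.19, 0.007, -0.982]] [0.015 0.585 1.072]
panel [([264.0, 241.9], 0.77), ([411.8, 307.8], 0.69), ([328.6, 207.2], 0.67)]
key_1 [([282.1, 261.3], 0.84), ([225.3, 245.9], 0.82), ([253.9, 255.5], 0.81), ([311.3, 272.0], 0.67)]
finial [([289.4, 221.9], 0.51)]
jar [([165.5, 216.7], 0.59)]
ball_bowl [([368.7, 260.8], 0.67)]
driver [([236.3, 306.6], 0.74)]
brush [([410.1, 308.3], 0.74)]
bar [([328.3, 207.0], 0.85)]
puck [([238.8, 180.9], 0.94), ([165.7, 218.6], 0.28)]
side 434.85524798091177 280.8786730773376 210.29489458507476 [[0.969, -0.248, 0.006], [-0.123, -0.502, -0.856], [0.215, 0.829, -0.516]] [-0.567  0.162  0.88 ]
panel [([242.8, 249.5], 0.78)]
key_1 [([227.2, 232.8], 0.79), ([223.2, 251.4], 0.52), ([234.2, 201.9], 0.47), ([231.9, 219.2], 0.47)]
finial [([261.0, 238.0], 0.67)]
jar [([259.1, 197.6], 0.77), ([195.1, 365.0], 0.29)]
ball_bowl [([248.2, 317.7], 0.66), ([226.9, 249.2], 0.6)]
driver [([186.5, 234.6], 0.77)]
brush [([198.4, 364.7], 0.7)]
bar [([300.5, 280.2], 0.66), ([232.0, 218.8], 0.64), ([258.6, 238.8], 0.18)]
puck [([297.4, 227.0], 0.77)]
```

```bash
cat > h.py <<'E'
import numpy as np
def ray(p,px,z):
    R=np.array(p['R']);t=np.array(p['t']);d=R.T@np.array([(px[0]-p['cx'])/p['fx'],(px[1]-p['cy'])/p['fy'],1]);c=-R.T@t
    return (c+d*(z-c[2])/d[2])[:2]
def proj(p,X):
    c=np.array(p['R'])@X+p['t'];return p['fx']*c[0]/c[2]+p['cx'],p['fy']*c[1]/c[2]+p['cy']
E
python3 - <<'E'
from workcell import *
from h import *
import cv2
p=snapshot('top')
K=sorted([d['pixel'] for d in pinpoint('key_1',p)][:4],key=lambda a:a[0])
P=[ray(p,k,.0755) for k in K];print('keys',np.round(P,4).tolist())
for q,z in[('finial',.077),('jar',.028),('ball_bowl',.017),('driver',.01),('bar',.011),('puck',.015),('brush',.01)]:
    print(q,[np.round(ray(p,d['pixel'],z),3).tolist() for d in pinpoint(q,p)][:1])
s=snapshot('side');print([(np.round(ray(s,d['pixel'],.0755),4).tolist()) for d in pinpoint('key_1',s)][:4])
a=cv2.resize(p['pixels'][140:340,120:440],(800,500),interpolation=2);cv2.imwrite('pics/t.png',a[:,:,::-1])
a=cv2.resize(s['pixels'][150:390,120:440],(800,600),interpolation=2);cv2.imwrite('pics/s.png',a[:,:,::-1])
E
```

```text
keys [[0.4909, 0.1077], [0.4829, 0.0466], [0.4662, -0.0146], [0.4463, -0.0708]]
finial [[0.536, -0.026]]
jar [[0.568, 0.243]]
ball_bowl [[0.467, -0.194]]
driver [[0.377, 0.089]]
bar []
puck [[0.649, 0.092]]
brush [[0.366, -0.284]]
[[0.4704, -0.0075], [0.4518, -0.0711], [0.48, 0.0515], [0.4936, 0.1077]]
```

View pics/t.png

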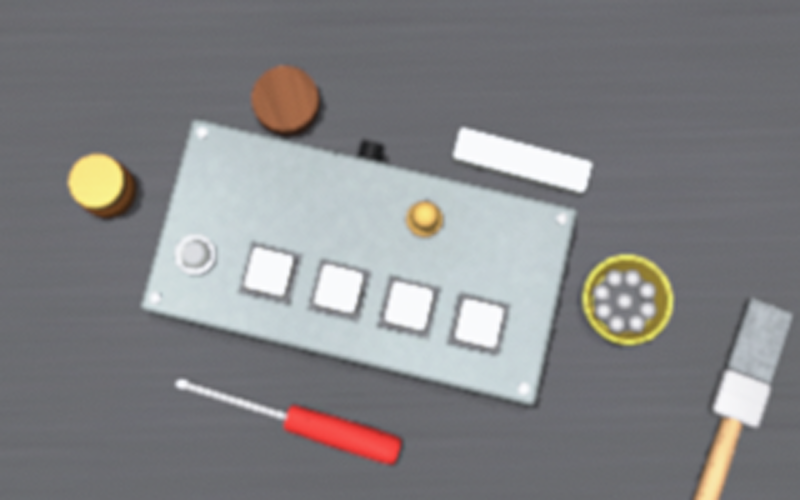

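View pics/s.png

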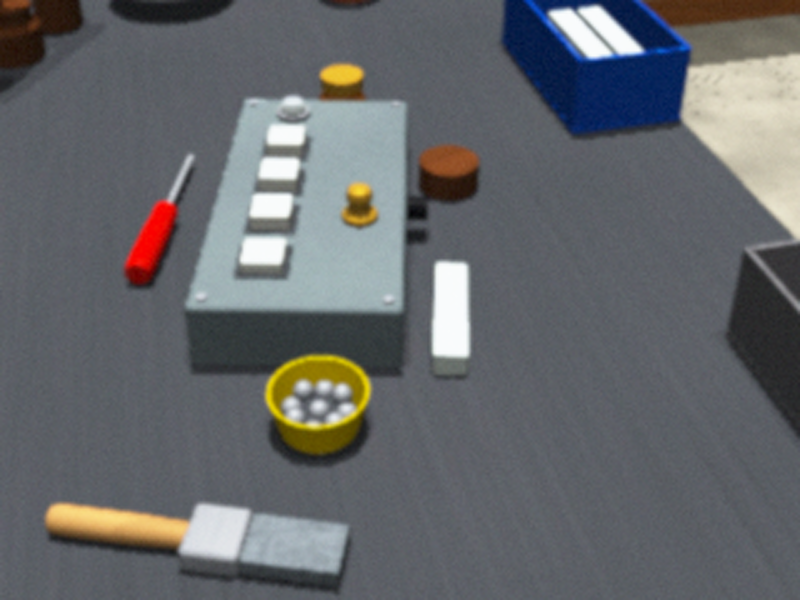

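The row runs from the lamp (crop top view 195,253) through key 1 (270,271), key 2 (339,289), key 3 (408,306) and key 4 (480,324). The finial is at (424,217), and everything else stands clear of the row. I'll fit the row next.

Run:
```python
from workcell import *
from h import *
import cv2
p=snapshot('top');s=snapshot('side')
def cents(q):
    return [np.argwhere(d['pixels']).mean(0)[::-1] for d in regions_of('key_1',q)[:4]]
def fit(P):
    P=np.array(sorted(P,key=lambda a:-a[1]));c=P.mean(0);Q=P-c
    k=np.array([90,30,-30,-90])/1000;d=k@Q;d/=np.linalg.norm(d)
    return np.round(c,4),np.round(d,3),np.round(c+k[:,None]*d-P,4).tolist()
print(fit([ray(p,k,.075) for k in [(228,248.4),(255.6,255.6),(283.2,262.4),(312,269.6)]]))
print(fit([ray(p,k,.072) for k in cents(p)]));print(fit([ray(s,k,.070) for k in cents(s)]))
st=state();c=np.array([.4715,.0175]);
R=np.array(st['tcp_rot'])
# lamp check
d=np.array([.25,.968]);c=fit([ray(p,k,.075) for k in [(228,248.4),(255.6,255.6),(283.2,262.4),(312,269.6)]])[0]
k1=np.r_[c+.09*d,.23];print(k1,'move',R.T@(k1-st['position']))
```

```text
(array([0.4699, 0.0164]), array([0.267, 0.964]), [[0.0, 0.0008], [0.0003, 0.0001], [-0.0003, -0.001], [-0.0001, 0.0001]])
(array([0.4711, 0.0167]), array([0.261, 0.965]), [[-0.0, 0.0003], [-0.0001, -0.0001], [0.0005, -0.0002], [-0.0003, -0.0]])
(array([0.4717, 0.0137]), array([0.255, 0.967]), [[0.0002, 0.0011], [-0.0003, -0.0009], [-0.0, -0.0018], [0.0002, 0.0016]])
[0.4924  0.10352 0.23   ] move [-0.43000591 -0.31375161  0.00130295]
```

```bash
python3 -m pendant '[-0.036,-0.026,0,0,-0.036,-0.026,0,0,-0.036,-0.026,0,0,-0.036,-0.026,0,0,-0.036,-0.026,0,0,-0.036,-0.026,0,0,-0.036,-0.026,0,0,-0.036,-0.026,0,0]' 1; python3 -m pendant '[-0.036,-0.026,0,0,-0.036,-0.026,0.02,0,-0.036,-0.026,0.02,0,-0.036,-0.026,0.02,0,0,0,0.02,-0.036,0,0,0.015,-0.036,0,0,0,0,0,0,0,0]' 1
cat > w.py <<'E'
import sys
from workcell import *
from h import *
st=state();R=np.array(st['tcp_rot']);c=np.array([.471,.0155]);d=np.array([.262,.965]);X=np.array(st['position'])
for i,k in enumerate([.09,.03,-.03,-.09]): print(i+1,np.round(R.T@(np.r_[c+k*d,.0775]-X),4))
print(st['time'],X.round(4),R.round(3)[:,1],np.round(st['wrist_force'],2),st['width'])
E
python3 w.py
python3 - <<'E'
from workcell import *
import cv2
for n in['top','side']:
    p=snapshot(n)['pixels'][140:340,120:440];cv2.imwrite(f'pics/{n}1.png',cv2.resize(p,(800,500))[:,:,::-1])
E
```

```text
time: 2.55
position: [0.3944, 0.2489, 0.2316]
tcp_rot: [[-0.943, 0.332, 0.001], [0.332, 0.943, 0.0], [-0.001, 0.001, -1.0]]
wrist_force: [0.9, 0.7, 0.4]
width: 0.0001
grasp_force: 0.0
time: 3.35
position: [0.4949, 0.1045, 0.1365]
tcp_rot: [[-0.964, 0.264, -0.0], [0.264, 0.964, -0.0], [0.0, -0.0, -1.0]]
wrist_force: [1.0, 0.6, -0.0]
width: 0.0004
grasp_force: 0.0
1 [-0.0003 -0.0022  0.059 ]
2 [-0.0005 -0.0622  0.059 ]
3 [-0.0006 -0.1222  0.059 ]
4 [-0.0008 -0.1822  0.0591]
3.35 [0.4949 0.1045 0.1365] [ 0.264  0.964 -0.   ] [ 1.01  0.55 -0.02] 0.0003619804899648992
```

View pics/side1.png

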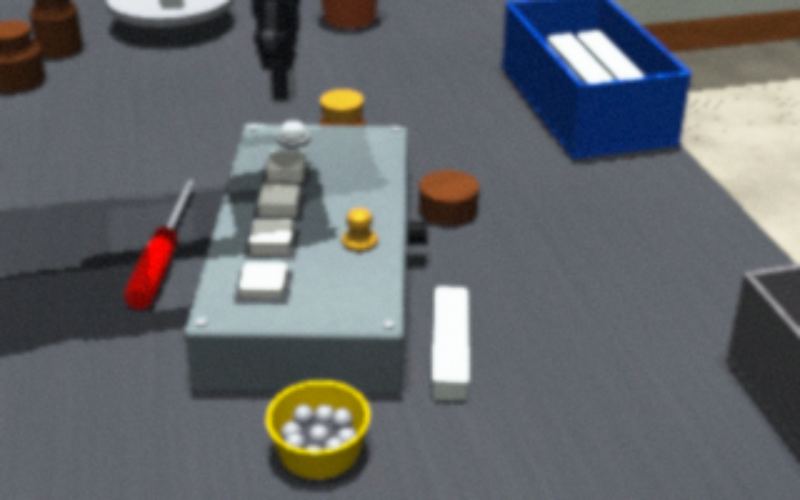

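The shut fingertips (280,95) hang above key 1 (287,165), and nothing is in the way. Now I'll descend to just above it.

```bash
python3 -m pendant '[0,-0.002,0.02,0,0,0,0.02,0,0,0,0.01,0,0,0,0.005,0,0,0,0,0,0,0,0,0,0,0,0,0,0,0,0,0]' 1; python3 w.py
```

```text
time: 4.25
position: [0.4949, 0.1026, 0.082]
tcp_rot: [[-0.965, 0.264, 0.001], [0.264, 0.965, -0.0], [-0.001, 0.0, -1.0]]
wrist_force: [-1.3, 0.4, -0.8]
width: -0.0002
grasp_force: 0.0
1 [ 0.0002 -0.0003  0.0045]
2 [ 0.0001 -0.0603  0.0045]
3 [ 0.     -0.1203  0.0045]
4 [-1.000e-04 -1.803e-01  4.400e-03]
4.25 [0.4949 0.1026 0.082 ] [0.264 0.965 0.   ] [-1.26  0.39 -0.79] -0.00019136027059763532
```

```bash
python3 -m pendant '[0,0,0.004,0,0,0,0.002,0,0,0,0.001,0,0,0,0.0005,0,0,0,0,0,0,0,0,0,0,0,0,0,0,0,0,0]' 1
python3 - <<'E'
from workcell import *
import numpy as np
F=[]
for i in range(4):
    snapshot('top');s=state();F.append(s['wrist_force'][2]);
print(np.round(F,2),s['position'])
E
```

```text
time: 5.05
position: [0.4944, 0.1025, 0.0739]
tcp_rot: [[-0.965, 0.264, 0.0], [0.264, 0.965, -0.0], [-0.0, -0.0, -1.0]]
wrist_force: [-0.1, 0.0, 2.6]
width: -0.0002
grasp_force: 1.1
[1.95 1.69 2.98 3.24] [0.49442502 0.10254317 0.07386763]
```

Contact at about 2.5 N with the tip at 73.9 mm matches a free key pushed about 2 mm, so key 1 is free. On to key 2.

```bash
cat > f.py <<'E'
from workcell import *
import numpy as np
F=[]
for i in range(5):
    snapshot('top');s=state();F.append(s['wrist_force'][2]);
print(np.round(F,2),np.mean(F).round(2),s['position'].round(4) if hasattr(s['position'],'round') else s['position'])
E
python3 -m pendant '[0,0,-0.015,0,0,-0.02,0,0,0,-0.02,0,0,0,-0.02,0,0,0,0,0.009,0,0,0,0.004,0,0,0,0.002,0,0,0,0,0]' 1; python3 f.py;python3 w.py
```

```text
time: 6.05
position: [0.4782, 0.0452, 0.0734]
tcp_rot: [[-0.965, 0.263, -0.001], [0.263, 0.965, -0.0], [0.001, -0.0, -1.0]]
wrist_force: [-1.5, -0.3, 2.7]
width: -0.0
grasp_force: 1.3
[2.07 2.72 2.39 2.42 2.35] 2.39 [0.4784 0.0452 0.0738]
1 [-0.0006  0.0594 -0.0037]
2 [-0.0007 -0.0006 -0.0037]
3 [-0.0007 -0.0606 -0.0037]
4 [-0.0008 -0.1206 -0.0037]
6.3 [0.4784 0.0452 0.0738] [0.263 0.965 0.   ] [-1.27  0.11  2.35] 9.37448262747532e-05
```

Key 2 reads the same and is free. On to key 3.

```bash
python3 -m pendant '[0,0,-0.015,0,0,-0.02,0,0,0,-0.02,0,0,0,-0.02,0,0,0,0,0.009,0,0,0,0.004,0,0,0,0.002,0,0,0,0,0]' 1; python3 f.py;python3 w.py
```

```text
time: 7.1
position: [0.4626, -0.0127, 0.0735]
tcp_rot: [[-0.965, 0.263, -0.001], [0.263, 0.965, -0.0], [0.001, -0.0, -1.0]]
wrist_force: [-1.9, -1.7, 2.4]
width: 0.0003
grasp_force: 1.3
[3.14 2.44 3.14 3.11 2.79] 2.92 [ 0.4626 -0.0127  0.0738]
1 [-0.0006  0.1194 -0.0036]
2 [-0.0007  0.0594 -0.0036]
3 [-0.0007 -0.0006 -0.0037]
4 [-0.0008 -0.0606 -0.0037]
7.35 [ 0.4626 -0.0127  0.0738] [0.263 0.965 0.   ] [-1.51  1.28  2.79] 5.410357001963486e-05
```

Key 3 is free as well, so key 4 should be the latched one, and I expect no contact at this height.

```bash
python3 -m pendant '[0,0,-0.015,0,0,-0.02,0,0,0,-0.02,0,0,0,-0.02,0,0,0,0,0.009,0,0,0,0.004,0,0,0,0.002,0,0,0,0,0]' 1; python3 f.py;python3 w.py
```

```text
time: 8.15
position: [0.4465, -0.0702, 0.0732]
tcp_rot: [[-0.965, 0.263, -0.001], [0.263, 0.965, 0.001], [0.001, 0.0, -1.0]]
wrist_force: [1.2, 0.6, 1.0]
width: 0.0002
grasp_force: 0.0
[ 0.02 -0.16 -0.48 -0.03 -0.33] -0.2 [ 0.4471 -0.0708  0.074 ]
1 [-0.0003  0.1796 -0.0035]
2 [-0.0003  0.1196 -0.0035]
3 [-0.0004  0.0596 -0.0035]
4 [-0.0005 -0.0004 -0.0035]
8.4 [ 0.4471 -0.0708  0.074 ] [ 0.263  0.965 -0.   ] [ 0.41  0.02 -0.33] -0.00018315070855704372
```

No force at 74 mm, so key 4 is the latched one. I'll tap it lightly.

```bash
python3 -m pendant '[0,0,0.001,0,0,0,0.0005,0,0,0,0.0005,0,0,0,0.0002,0,0,0,0,0,0,0,0,0,0,0,0,0,0,0,0,0]' 1; python3 f.py
```

```text
time: 9.2
position: [0.4469, -0.0711, 0.0717]
tcp_rot: [[-0.965, 0.264, 0.0], [0.264, 0.965, -0.0], [-0.0, 0.0, -1.0]]
wrist_force: [-1.5, 0.5, 4.2]
width: 0.0005
grasp_force: 2.2
[3.73 5.71 4.77 4.75 4.58] 4.71 [ 0.4469 -0.0711  0.0716]
```

Contact at 71.7 mm, so the tap is done. Now I'll press about 3 mm further and then release.

```bash
python3 -m pendant '[0,0,0.0005,0,0,0,0.0005,0,0,0,0.0005,0,0,0,0.0005,0,0,0,0.0005,0,0,0,0.0003,0,0,0,0,0,0,0,0,0]' 1; python3 f.py
```

```text
time: 10.25
position: [0.4469, -0.0711, 0.0689]
tcp_rot: [[-0.965, 0.264, 0.0], [0.264, 0.965, -0.0], [-0.0, -0.0, -1.0]]
wrist_force: [-0.7, 1.0, 6.6]
width: -0.0002
grasp_force: 2.9
[5.74 6.64 6.39 6.15 5.8 ] 6.14 [ 0.4469 -0.0711  0.0689]
```

I've pushed 3.1 mm at about 6 N. I'll raise to 74 mm, where there should still be contact if it unlatched.

```bash
python3 -m pendant '[0,0,-0.002,0,0,0,-0.002,0,0,0,-0.001,0,0,0,0,0,0,0,0,0,0,0,0,0,0,0,0,0,0,0,0,0]' 1; python3 f.py
```

```text
time: 11.3
position: [0.4469, -0.0711, 0.0738]
tcp_rot: [[-0.965, 0.264, 0.0], [0.264, 0.965, -0.0], [-0.0, 0.0, -1.0]]
wrist_force: [-0.0, 0.3, 2.5]
width: -0.0002
grasp_force: 1.2
[2.32 2.26 1.83 1.83 1.51] 1.95 [ 0.4469 -0.0711  0.0738]
```

It has unlatched: there is about 2.2 N at 73.8 mm, as with the free keys. Now I'll retreat.

```bash
python3 -m pendant '[0,0,-0.003,0,0,0,-0.007,0,0,0,-0.02,0,0,0,-0.03,0,0,0,-0.03,0,0,0,-0.03,0,0,0,0,0,0,0,0,0]' 1
python3 - <<'E'
from workcell import *
import cv2
p=snapshot('side')['pixels'][150:390,120:440];cv2.imwrite('pics/end.png',cv2.resize(p,(800,600))[:,:,::-1])
E
```

```text
time: 12.35
position: [0.4471, -0.0713, 0.1945]
tcp_rot: [[-0.965, 0.264, 0.001], [0.264, 0.965, -0.001], [-0.002, -0.0, -1.0]]
wrist_force: [-0.1, 0.1, 0.3]
width: 0.0001
grasp_force: 0.0
```

View pics/end.png

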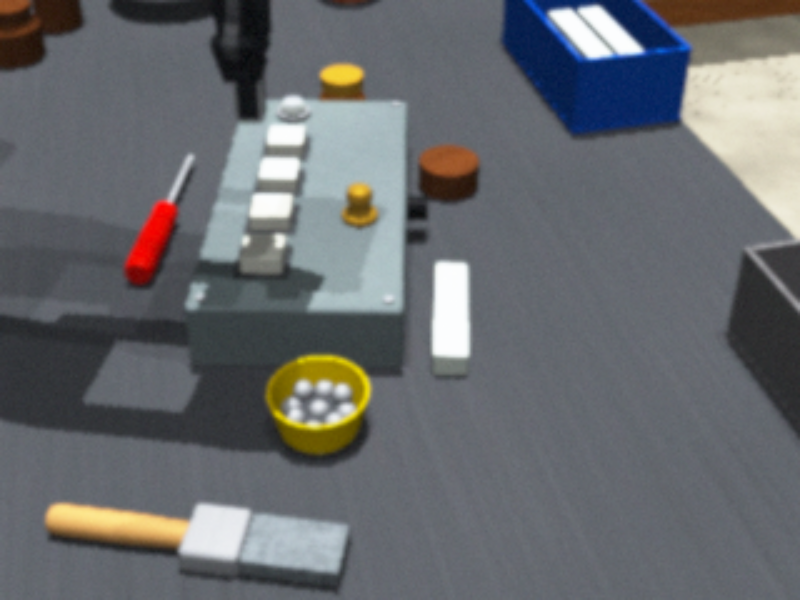

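All the loose things are where they were. Key 4 (263,252) has come up, and the gripper is clear of everything.

```bash
python3 -c "
from workcell import *
print(finish_job())"
```

```text
the job is handed in; nothing more can be done
None
```

I tapped keys 1 to 4 in order from the lamp end, found key 4 latched, pressed it about 3 mm until it unlatched and came up, left the loose things undisturbed in the last picture, and handed the job in; no verdict came back.

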